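Set equal gaps between terminal blocks with a spacing gauge

TASK

Space the two sliding terminal blocks on the rail evenly with the spacing gauge: beginning next to the fixed end block, straddle each block with the gauge (red spacer leg toward the end block) and slide it gently along until the red leg bears lightly against the block before it, without shifting the one already set. Then stand the gauge upright on the bench clear of the rail's plate, let go, and leave the other things alone.

Things in the scene. Friction and masses are not known exactly. Their poses are not given: they have to be found in the camera images.
- rail: Aluminium plate 200 x 70 x 4 mm fixed on the bench, carrying a 35 mm wide steel top-hat rail whose top face is 11.5 mm above the bench. Origin: centre of the plate's underside. Its x axis runs along the rail from the fixed end block towards the sliding blocks, z up.
- end_block: green terminal strip, 14 mm thick along the row, 52 mm long across it, 17 mm high, on a 4 mm grey clip foot on the rail. Origin: underside of the foot, 0.5 mm above the rail's top face, under the strip's centre; strip spans z 4 to 21 mm. Axes as the rail's. It is fixed, 70 mm towards -x from the plate's centre; a dark steel bracket of the same height backs it at -x, reaching 18 mm from its origin.
- block_1: green terminal strip, 14 mm thick along the row, 52 mm long across it, 17 mm high, on a 4 mm grey clip foot on the rail. Origin: underside of the foot, 0.5 mm above the rail's top face, under the strip's centre; strip spans z 4 to 21 mm. Axes as the rail's. It is the middle block; it slides along the rail only, stiffly (about 6 N, either way), and stays where left. Starts too far from the end block.
- block_2: green terminal strip, 14 mm thick along the row, 52 mm long across it, 17 mm high, on a 4 mm grey clip foot on the rail. Origin: underside of the foot, 0.5 mm above the rail's top face, under the strip's centre; strip spans z 4 to 21 mm. Axes as the rail's. It is the outer block; it slides along the rail only, stiffly (about 4 N, either way), and stays where left. Starts too far from the middle block.
- gauge: Loose spacing gauge, about 0.12 kg, 36 x 30 x 68 mm, standing on two legs (30 mm in y). Origin: middle of the slot, level with the leg tips; z up. Red spacer leg x -20.5 to -8.5 mm, open slot x -8.5 to 8.5 mm, dark heel leg x 8.5 to 15.5 mm. Slot 18 mm high, mouth flared 3 mm each side over the lowest 8 mm. Aluminium bridge over all at z 18 to 28 mm.
- gauge_spacer (a point): Middle of the red leg's outer face, 20.5 mm from the gauge's origin in -x. In use gauge x points as rail x, the slot is over a 14 mm block (1.5 mm play each side), leg tips about 5 mm above the rail's top; moved to -x, the heel pushes the block. When this face meets the block before and the heel bears, block centres are 29 mm apart (gap 15 mm).
- gauge_grip (a point): Point in the grey upright grip on the bridge, 50 mm above the leg tips. The grip is 20 mm (gauge x) by 24 mm (gauge y), centred on the gauge's origin, from 28 to 68 mm above the leg tips.
- fan: Bystander: small black fan with a short lead, 46 x 92 x 21 mm; origin under its centre.
- relay: Bystander: black relay cube, 22 x 28 x 24 mm; origin under its centre.
- heatsink: Bystander: bare finned heat sink, 40 x 40 x 18 mm; origin under its centre.
- screwdriver: Bystander: yellow and black screwdriver, 27 x 160 x 26 mm, lying; origin under its centre.

How it is judged:
On the way, in this order (a step that is already met when the one before it is completed fails the run):
1. middle block at its gap with the gauge bearing on the fixed end block (x of block_1 in the frame of end_block between 0.0275 and 0.0305 m and contact force between gauge and end_block above 0.7 N), for 0.1 s.
2. outer block at its gap with the gauge bearing on the middle block, which is still at its own gap (x of block_1 in the frame of end_block between 0.0275 and 0.0305 m and x of block_2 in the frame of block_1 between 0.0275 and 0.0305 m and contact force between gauge and block_1 above 0.7 N), for 0.1 s.
At the end, for the whole second after the job is handed in: Both gaps are 15 mm (block centres 29 mm apart) within 1.5 mm; the gauge stands upright and still on the bench, touching nothing of the rail or its plate (x of block_1 in the frame of end_block between 0.0275 and 0.0305 m and x of block_2 in the frame of block_1 between 0.0275 and 0.0305 m and height (world z) of gauge below 0.003 m and angle between gauge's own z axis and vertical below 0.1 rad and linear speed of gauge below 0.01 m/s and contact force between gauge and rail below 0.05 N).
It fails at once if the gauge is pressed hard (over 20 N) against a block (contact force between gauge and end_block above 20 N or contact force between gauge and block_1 above 20 N or contact force between gauge and block_2 above 20 N).
It fails at once if a bystander is shifted more than 15 mm (distance of any of fan, relay, heatsink, screwdriver from where it was at the start of the episode above 0.015 m).
It also fails if it takes over 67 s, if anything falls off the work surface, if the arm or the gripper's body presses on something with over 40 N, if the wrist force passes 120 N, or if a joint passes its speed limit or range.

ROBOT

A 6-joint arm with a two-finger parallel gripper is mounted at the origin on a cart in front of the work surface, level with it; the furniture and walls round the work are solid. World frame = base frame: x ahead of the robot, y to its left, z up, the work surface at z = 0. Lengths are in m, angles in rad, forces in N, time in s.
With the tool pointing down it reaches from about 0.35 to 0.975 m from the base axis. Payload 4.9 kg.
Tool frame: the origin (TCP) lies midway between the tips of the shut fingers; the grasp point (between the pads) lies ctrl.tcp_to_grasp behind it (ctrl.tcp_to_grasp is the distance from the TCP to the grasp point, in m); z points along the fingers, y is the direction in which the jaws open and shut (so a half turn about z gives the same grasp; the last joint's range is limited). The gripper opens to 85 mm and grips with 20 to 120 N. Pads are 22 mm wide; open, the fingers measure 114 mm over their backs; the gripper's body (76 mm by 85 mm) begins 54 mm behind the grasp point. The pads swing forward as they close: fully open they stand 13 mm farther back than shut.
Start: joints at [1.209, 0.053, 1.613, -0, 1.476, -0.119], TCP at [0.15, 0.607, 0.231] pointing down, gripper open.
Joint ranges: [-3.01, 3.01], [-1.01, 2.22], [0.06, 2.58], [-1.02, 4.17], [0.09, 2.62], [-3.14, 3.14]. Speed limits (rad/s): [2.57, 2.57, 3.14, 3.14, 3.14, 3.14].

INTERFACE

Orientations are given as a rotation vector (axis times angle).
In Python, from station import ctrl, get_image, calibration, finish_job, models gives the robot as it stands.
- The arm moves only by the shell command python3 -m creep 'ROWS' [FORCE]. ROWS is JSON, a list of rows, each a list of 7 numbers: the opening, from 0 (shut) to 1 (fully open), then the shift along the tool's x, y, z in m, then the turn, a rotation vector about the tool's x, y, z in degrees. A call has 1 to 20 rows; each row shifts and turns the commanded pose from where the row before left it, along the tool's axes as they then stand; what a row does not reach is not made up. A row lasts 1/10 s, in which the tool goes at most 50 mm and 8.59 degrees, less where a joint would pass 70% of its speed; a pose out of reach is approached as far as the arm can. A call with a gripper value outside its range is refused whole. The fingers move at their own pace and stop on an object; FORCE is the grip in N (left out, the last holds). Time passes only in rows, so rows that do not move let the fingers close. It gives the time, the measured TCP pose, the force and the opening at its end, in the units of the state.
- ctrl.get_obs(): the state, without advancing time (a new reading comes with each control period).
- get_image(name): name is "scene" or "top" or "wrist"; returns the picture (400x640x3 uint8, red, green, blue); there is no depth.
- calibration(name): a dict with "mtx" (3x3 intrinsics, pixels), "R" (3x3) and "t" (3): a world point X has camera coordinates R X + t. Camera axes: x right, y down, z forward; pixel columns grow to the right and rows downward; lengths in m; the calibration is good to about 2 mm. The wrist camera is an equidistant fisheye: a pixel r from the principal point sees the ray r / f radians off the axis. A picture is of the moment at which its call begins: read the wrist's pose just before it. calibration takes no time and is no camera call; for the wrist camera it gives the pose at the moment of the call.
- finish_job(): hands the job in, once; it reports no verdict.
Trained networks look in the newest picture that a camera, given by its name, has taken for a name from the list of things; names that differ only in an ending like _2 or _b are one class to them, and where a whole thing is asked for, a point or a joint stands for the part that bears it (a point fixed in the world has none). Each returns a list of dicts, best first, with "conf" (0 to 1); they miss things now and then, are a little off and sometimes report something else, mostly with a low value. They report only what shows in the picture. A call takes as long as a camera call.
- models.search_frame(camera, name): "extent" ([left, top, right, bottom] in pixels, round what is visible of it).
The state is a dict: "t": time; "q": joint angles; "dq": joint speeds; "effort": joint torques, N m; "tool_pos": TCP position; "tool_rot": TCP orientation; "contact_force": force on the tool from outside, world axes, zero at the start; "wrist_torque": the same for the moment, N m; "opening": finger opening in m.
Only numpy, scipy, OpenCV 4.12 (cv2) and the standard library are available. Lean on these libraries where they do the work, as an engineer would, in place of code of your own. Each camera call takes 0.05 s, during which the arm holds its last target. There are 200 camera calls.

## Working session

There is one attempt and no reset: what is moved stays moved. The work goes in short steps, Python scripts to look and compute and a shell command to move; the robot and the scene stay as the last step left them, time stands still between calls to the robot, and variables do not carry over. Pictures are saved under pics/ and viewed, about 8 in all and at most 12, crops included, and the job is handed in when it is done.

```bash
ls; mkdir -p pics; python3 - <<'E'
from station import ctrl,get_image,calibration,models
import cv2,numpy as np
print(ctrl.get_obs(), ctrl.tcp_to_grasp)
for c in ("top","scene","wrist"):
    im=get_image(c); cv2.imwrite(f"pics/{c}0.png",im[:,:,::-1])
    k=calibration(c); print(c,{a:np.round(b,4).tolist() for a,b in k.items()})
    for n in ("rail","end_block","block_1","gauge","gauge_grip","gauge_spacer","fan","relay","heatsink","screwdriver"):
        print(n,[(np.round(d["extent"]).tolist(),round(d["conf"],2)) for d in models.search_frame(c,n)[:4]] )
E
```

```text
pics
{'t': 0.0, 'q': array([ 1.20900174e+00,  5.33748386e-02,  1.61430683e+00,  1.61310284e-05,
        1.47600579e+00, -1.19000882e-01]), 'dq': array([ 0.00034686, -0.00053618, -0.00043759, -0.00023912,  0.00027216,
       -0.00255274]), 'effort': array([ 2.62727852e-03, -3.93672502e+01, -3.70187473e+01,  5.53565189e-05,
        6.78362310e-03,  1.02606222e-06]), 'tool_pos': array([0.15003082, 0.60607666, 0.23004421]), 'tool_rot': array([-0.38038333, -3.11795947,  0.00318937]), 'contact_force': array([-0.40676013,  0.02681065,  0.68056441]), 'wrist_torque': array([ 0.03145818,  0.01734043, -0.00461878]), 'opening': 0.08549875461924797} 0.0187
top {'mtx': [[491.3231, 0.0, 317.703], [0.0, 491.3231, 204.7264], [0.0, 0.0, 1.0]], 'R': [[0.0153, -0.9999, 0.0014], [-0.9951, -0.0153, -0.0981], [0.0981, 0.0001, -0.9952]], 't': [0.0535, 0.5397, 1.1691]}
rail [([308.0, 212.0, 392.0, 256.0], 0.88)]
end_block [([315.0, 218.0, 328.0, 236.0], 0.74)]
block_1 [([360.0, 226.0, 370.0, 242.0], 0.57), ([196.0, 163.0, 214.0, 178.0], 0.5)]
gauge [([433.0, 203.0, 453.0, 218.0], 0.77), ([180.0, 256.0, 233.0
[... 868 characters left out ...]
cer [([387.0, 289.0, 406.0, 310.0], 0.75)]
fan [([261.0, 139.0, 282.0, 158.0], 0.6), ([284.0, 221.0, 347.0, 289.0], 0.58)]
relay []
heatsink [([417.0, 236.0, 436.0, 255.0], 0.61)]
screwdriver [([194.0, 175.0, 218.0, 191.0], 0.82), ([262.0, 141.0, 284.0, 161.0], 0.52), ([237.0, 152.0, 250.0, 164.0], 0.29), ([388.0, 286.0, 404.0, 311.0], 0.19)]
wrist {'mtx': [[309.7069, 0.0, 316.9414], [0.0, 309.7069, 198.5138], [0.0, 0.0, 1.0]], 'R': [[0.2402, 0.9707, -0.0018], [0.937, -0.2314, 0.2617], [0.2536, -0.0645, -0.9652]], 't': [-0.6244, -0.0343, 0.38]}
rail []
end_block []
block_1 []
gauge []
gauge_grip []
gauge_spacer []
fan []
relay []
heatsink []
screwdriver [([157.0, 362.0, 180.0, 371.0], 0.46)]
```

View pics/top0.png

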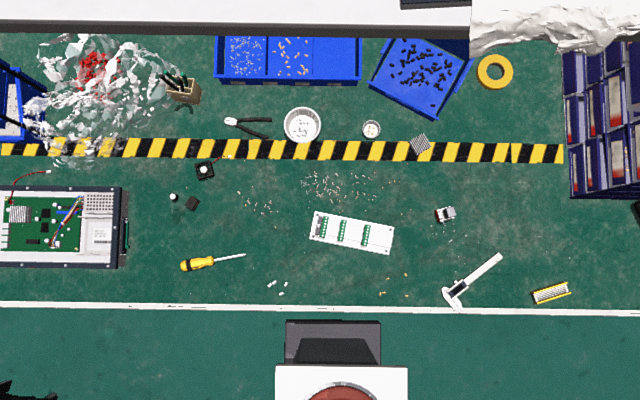

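View pics/scene0.png

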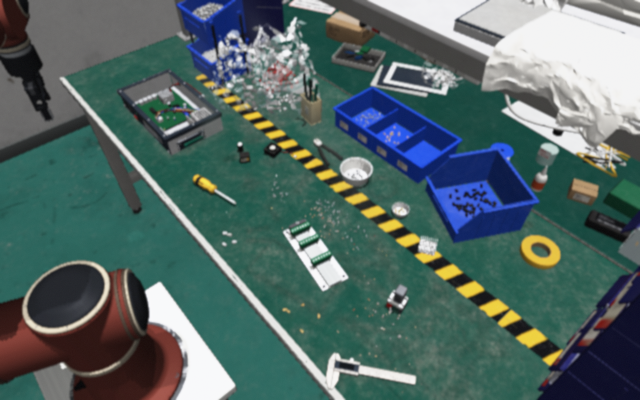

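```bash
cat > h.py <<'E'
import numpy as np,cv2
from scipy.spatial.transform import Rotation as Ro
def w(k,u,v,z,fish=False):
    M=np.array(k["mtx"]);R=np.array(k["R"]);t=np.array(k["t"])
    d=np.array([(u-M[0,2])/M[0,0],(v-M[1,2])/M[1,1]])
    if fish:
        r=np.linalg.norm(d); ray=np.r_[d/r*np.sin(r),np.cos(r)] if r>0 else np.array([0,0,1.])
    else: ray=np.r_[d,1]
    c=-R.T@t; g=R.T@ray
    return c+g*(z-c[2])/g[2]
def p(k,X):
    M=np.array(k["mtx"]);c=np.array(k["R"])@X+np.array(k["t"])
    r=np.hypot(c[0],c[1]);th=np.arctan2(r,c[2]);s=th/r*M[0,0]
    return np.array([M[0,2]+c[0]*s,M[1,2]+c[1]*s])
def delta(o,target,yaw_y=None):
    """tool-frame shift from current TCP to target; yaw of tool y"""
    R=Ro.from_rotvec(o["tool_rot"]).as_matrix()
    return np.round(R.T@(np.array(target)-o["tool_pos"]),4), np.round(R,3).tolist()
E
python3 - <<'E'
from h import *
from station import calibration,ctrl
k=calibration("top")
for n,u,v,z in (("pl TL",313,211,.004),("TR",394.5,228,.004),("BR",389,255,.004),("BL",308.5,239,.004),("end",321.5,227,.033),("b1",343.5,231,.033),("b2",366,235,.033),("gauge",446,213.5,.03)):
    print(n,np.round(w(k,u,v,z),3))
s=calibration("scene"); print("gauge sc",np.round(w(s,397,300,.03),3))
print(delta(ctrl.get_obs(),[.4,-.2,.25]))
a=cv2.imread("pics/top0.png")[195:265,300:460];b=cv2.imread("pics/scene0.png")[210:320,280:440]
cv2.imwrite("pics/c.png",np.vstack([cv2.resize(a,None,fx=4,fy=4),cv2.resize(b,None,fx=4,fy=4)])[:600+120][:720])
c=cv2.imread("pics/c.png");cv2.imwrite("pics/c.png",cv2.resize(c,(533,600)))
E
```

```text
pl TL [0.525 0.073 0.004]
TR [ 0.486 -0.129  0.004]
BR [ 0.42  -0.115  0.004]
BL [0.456 0.083 0.004]
end [0.484 0.052 0.033]
b1 [ 0.476 -0.001  0.033]
b2 [ 0.467 -0.056  0.033]
gauge [ 0.522 -0.249  0.03 ]
gauge sc [ 0.518 -0.249  0.03 ]
(array([-0.4363, -0.723 , -0.0187]), [[-0.971, 0.24, -0.0], [0.24, 0.971, -0.0], [0.0, -0.0, -1.0]])
```

View pics/c.png

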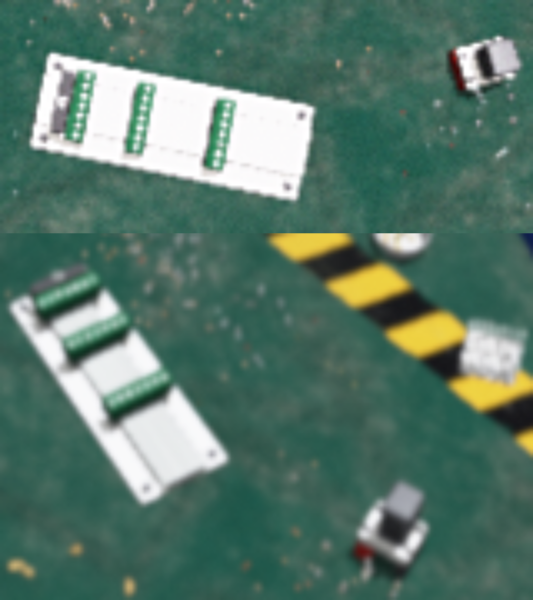

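The gauge stands upright near (0.52, −0.25) with its red leg toward +y. The rail runs along about −101°, with its centre near (0.472, −0.022). I'll move over the rail for a close look.

```bash
python3 -m creep '[[1,-0.0248,-0.0318,0,0,0,0],[1,-0.0248,-0.0318,0,0,0,0],[1,-0.0248,-0.0318,0,0,0,0],[1,-0.0248,-0.0318,0,0,0,0],[1,-0.0248,-0.0318,0,0,0,0],[1,-0.0248,-0.0318,0,0,0,0],[1,-0.0248,-0.0318,0,0,0,0],[1,-0.0248,-0.0318,0,0,0,0],[1,-0.0248,-0.0318,0,0,0,0],[1,-0.0248,-0.0318,0,0,0,0],[1,-0.0248,-0.0318,0,0,0,0],[1,-0.0248,-0.0318,0,0,0,0],[1,-0.0248,-0.0318,0,0,0,0],[1,-0.0248,-0.0318,0,0,0,0],[1,-0.0248,-0.0318,0,0,0,0],[1,-0.0248,-0.0318,0,0,0,0],[1,-0.0248,-0.0318,0,0,0,0],[1,0,0,0,0,0,0],[1,0,0,0,0,0,0]]'
python3 - <<'E'
from h import *
from station import *
o=ctrl.get_obs();k=calibration("wrist");im=get_image("wrist");cv2.imwrite("pics/w1.png",im[:,:,::-1])
np.save("k1.npy",k)
print(o["tool_pos"],o["contact_force"])
for n in ("block_1","end_block","gauge","gauge_spacer"):
    print(n,[(np.round(d["extent"]).tolist(),round(d["conf"],2)) for d in models.search_frame("wrist",n)[:4]] )
E
```

```text
t: 3.55
tool_pos: [0.4295, -0.02, 0.2313]
tool_rot: [-0.383, -3.117, -0.001]
contact_force: [0.6, 0.6, 0.3]
opening: 0.0855
[ 0.42950883 -0.01999859  0.23125264] [0.60357326 0.61697973 0.29335591]
block_1 [([338.0, 186.0, 354.0, 234.0], 0.87), ([286.0, 192.0, 302.0, 237.0], 0.72)]
end_block [([375.0, 184.0, 398.0, 231.0], 0.75)]
gauge [([161.0, 256.0, 188.0, 279.0], 0.61)]
gauge_spacer [([160.0, 261.0, 187.0, 281.0], 0.58)]
```

View pics/w1.png

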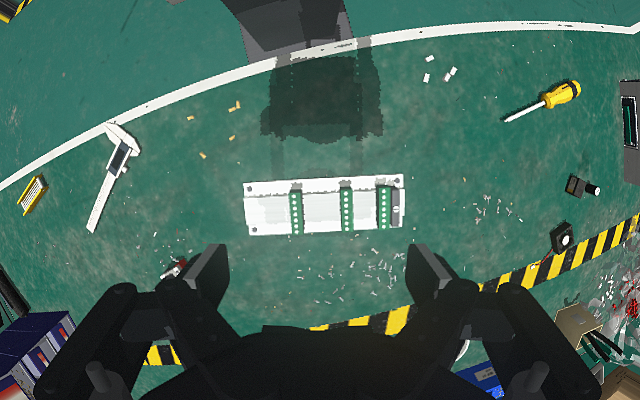

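The plate and its three blocks are clear at about (245–404, 174–235), with the end block on the right. The gauge shows at (175, 268). Next I go over the gauge, turning toward its grip, then rectify both views.

```bash
python3 -m creep '[[1,-0.0172,-0.0344,0,0,0,0],[1,-0.0172,-0.0344,0,0,0,0],[1,-0.0172,-0.0344,0,0,0,0],[1,-0.0172,-0.0344,0,0,0,0],[1,-0.0172,-0.0344,0,0,0,0],[1,-0.0172,-0.0344,0,0,0,0],[1,0,0,0,0,0,-8],[1,0,0,0,0,0,-8],[1,0,0,0,0,0,-8],[1,0,0,0,0,0,0],[1,0,0,0,0,0,0]]'
cat >> h.py <<'E'
def ortho(im,k,x0,x1,y0,y1,z,s=0.0005):
    # picture: right = -y, up = +x
    ys=np.arange(y1,y0,-s);xs=np.arange(x1,x0,-s)
    U=np.array([[p(k,np.array([x,y,z])) for y in ys] for x in xs],np.float32)
    return cv2.remap(im,U[...,0],U[...,1],cv2.INTER_CUBIC)
E
python3 - <<'E'
from h import *
from station import *
o=ctrl.get_obs();k=calibration("wrist");im=get_image("wrist")[:,:,::-1];cv2.imwrite("pics/w2.png",im)
np.save("k2.npy",k)
print(o["tool_pos"],delta(o,o["tool_pos"])[1])
for n in ("gauge","gauge_spacer"):
    print(n,[(np.round(d["extent"]).tolist(),round(d["conf"],2)) for d in models.search_frame("wrist",n)[:4]] )
k1=np.load("k1.npy",allow_pickle=True).item()
a=ortho(cv2.imread("pics/w1.png"),k1,.41,.535,-.14,.10,.033)
b=ortho(im,k,.47,.57,-.30,-.20,.068);b2=ortho(im,k,.47,.57,-.30,-.20,.0)
a=cv2.resize(a,None,fx=1.6,fy=1.6);bb=cv2.resize(np.hstack([b,b2]),None,fx=1.6,fy=1.6)
H=np.zeros((a.shape[0]+bb.shape[0],max(a.shape[1],bb.shape[1]),3),np.uint8);H[:a.shape[0],:a.shape[1]]=a;H[a.shape[0]:,:bb.shape[1]]=bb
print(a.shape,bb.shape);cv2.imwrite("pics/o.png",H)
E
```

```text
t: 4.9
tool_pos: [0.4803, -0.2439, 0.2314]
tool_rot: [-0.274, 3.13, -0.0]
contact_force: [-0.7, 0.4, -0.4]
opening: 0.0853
[ 0.48026242 -0.24391183  0.23137   ] [[-0.985, -0.174, 0.0], [-0.174, 0.985, -0.0], [-0.0, -0.0, -1.0]]
gauge [([292.0, 189.0, 324.0, 231.0], 0.72), ([483.0, 188.0, 511.0, 230.0], 0.43)]
gauge_spacer [([292.0, 191.0, 325.0, 231.0], 0.87)]
(402, 768, 3) (320, 640, 3)
```

View pics/o.png

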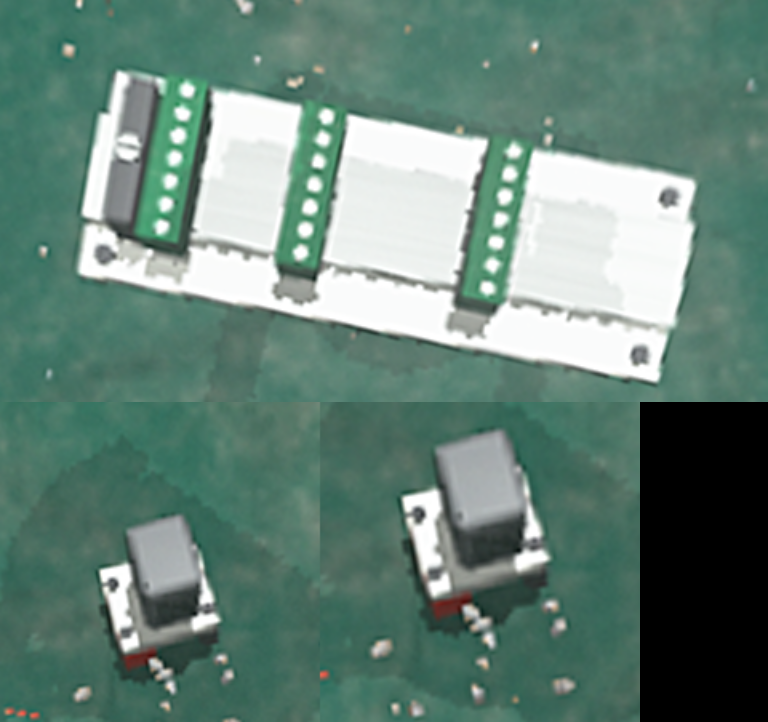

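View pics/w2.png

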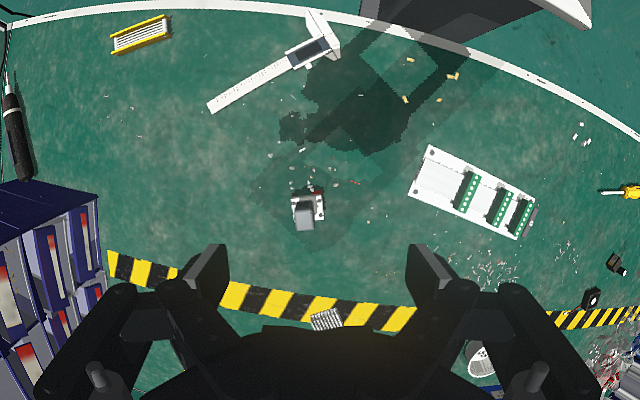

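Rectified at block-top height, the screw rows give the block centres: end (.4856, .0455), b1 (.4773, .0020), b2 (.4664, −.0564). The row direction is −100.7°. The gauge's grip-top centre is (.5225, −.2512), with gauge x at about −73.5°. Now I grasp it with the jaws along gauge x.

```bash
python3 -m creep '[[1,-0.02,-0.007,0,0,0,0],[1,-0.0203,-0.0075,0,0,0,0],[1,0,0,0.03,0,0,-6.5],[1,0,0,0.04,0,0,0],[1,0,0,0.04,0,0,0],[1,0,0,0.04,0,0,0],[1,0,0,0.03,0,0,0],[1,0,0,0.0174,0,0,0],[1,0,0,0,0,0,0],[1,0,0,0,0,0,0],[0.5,0,0,0,0,0,0],[0.3,0,0,0,0,0,0],[0.2,0,0,0,0,0,0],[0,0,0,0,0,0,0],[0,0,0,0,0,0,0],[0,0,0,0,0,0,0],[0,0,0,0,0,0,0],[0,0,0,0,0,0,0],[0,0,0,0,0,0,0]]' 50
python3 - <<'E'
from h import *
from station import *
o=ctrl.get_obs();print(o["tool_pos"],delta(o,o["tool_pos"])[1],o["wrist_torque"])
cv2.imwrite("pics/w3.png",get_image("wrist")[:,:,::-1])
E
```

```text
t: 6.95
tool_pos: [0.5226, -0.252, 0.0345]
tool_rot: [-0.453, 3.108, -0.001]
contact_force: [-0.3, 0.8, 4.5]
opening: 0.0197
[ 0.52259502 -0.25202527  0.03446901] [[-0.958, -0.286, 0.001], [-0.286, 0.958, -0.0], [-0.0, -0.001, -1.0]] [ 0.03563634  0.27002239 -0.02532553]
```

View pics/w3.png

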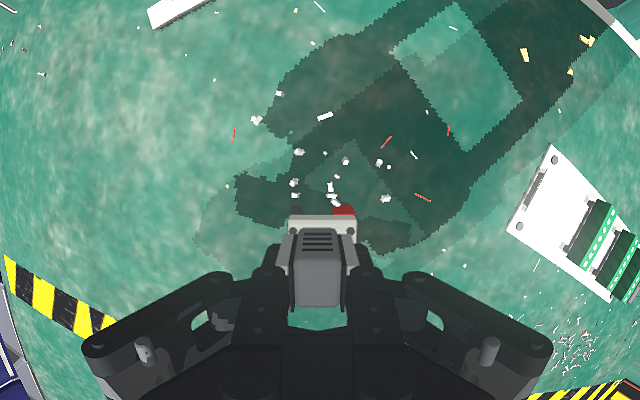

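The grip is sound at 19.7 mm opening, centred, with the gauge upright. I lift it and carry it above block 1.

```bash
python3 -m creep '[[0,0,0,-0.01,0,0,0],[0,0,0,-0.035,0,0,0],[0,0,0,-0.03,0,0,0],[0,-0.0048,0.0427,0,0,0,0],[0,-0.0049,0.0427,0,0,0,0],[0,-0.0049,0.0427,0,0,0,0],[0,-0.0049,0.0427,0,0,0,0],[0,-0.0049,0.0427,0,0,0,0],[0,-0.0049,0.0428,0,0,0,0],[0,0,0,0,0,0,6.8],[0,0,0,0,0,0,6.8],[0,0,0,0,0,0,6.8],[0,0,0,0,0,0,6.9],[0,0,0,0.0295,0,0,0],[0,0,0,0,0,0,0],[0,0,0,0,0,0,0]]'
python3 - <<'E'
from h import *
from station import *
o=ctrl.get_obs();print(o["tool_pos"],delta(o,[.4773,.0020,o["tool_pos"][2]]),o["contact_force"],o["wrist_torque"])
k=calibration("wrist");np.save("k4.npy",k)
im=get_image("wrist")[:,:,::-1];cv2.imwrite("pics/w4.png",im)
s=get_image("scene")[:,:,::-1];cv2.imwrite("pics/s4.png",s)
a=im[120:340,180:460];b=s[190:300,270:370]
cv2.imwrite("pics/m4.png",np.hstack([cv2.resize(a,(509,400)),cv2.resize(b,(290,400))[:, :]]))
E
```

```text
t: 8.6
tool_pos: [0.476, 0.0024, 0.0785]
tool_rot: [-0.293, -3.125, -0.0]
contact_force: [0.1, 0.0, -1.0]
opening: 0.0196
[0.47601415 0.00237896 0.07853887] (array([-0.0013, -0.0001, -0.    ]), [[-0.983, 0.186, -0.003], [0.186, 0.983, 0.0], [0.003, -0.0, -1.0]]) [ 0.13544995  0.0143353  -0.9834802 ] [-0.00049244 -0.0150774  -0.01441806]
```

View pics/m4.png

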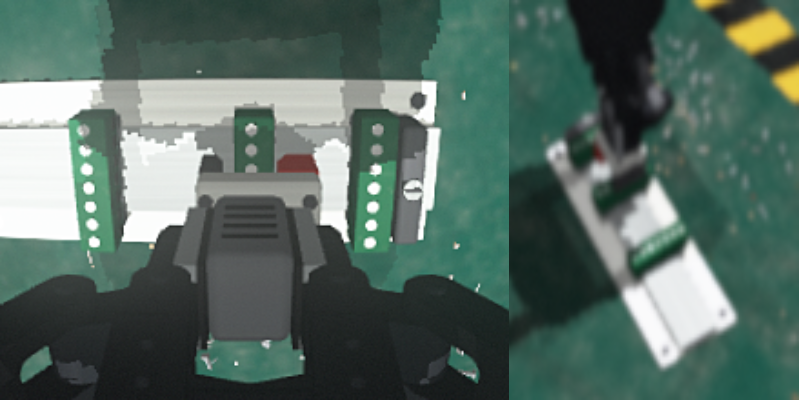

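```bash
python3 - <<'E'
from h import *
im=cv2.imread("pics/w4.png");k=np.load("k4.npy",allow_pickle=True).item()
for v in (184,192,208):
    print(v,[(u,*im[v,u].tolist()) for u in range(286,358,1) if 0] )
a=im[176:232,270:400];cv2.imwrite("pics/m5.png",cv2.resize(a,None,fx=6,fy=6,interpolation=cv2.INTER_CUBIC))
E
```

```text
184 []
192 []
208 []
```

View pics/m5.png

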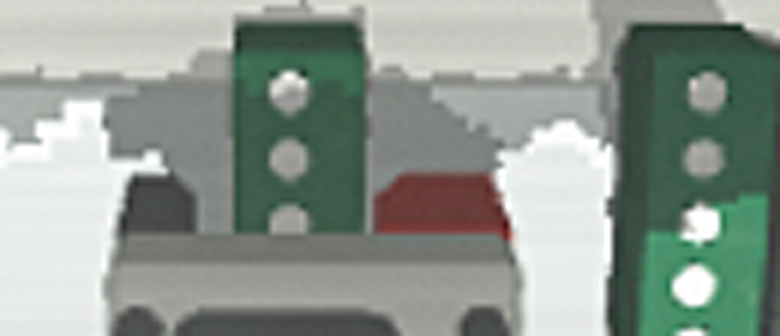

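```bash
python3 - <<'E'
from h import *
k=np.load("k4.npy",allow_pickle=True).item()
e=np.array([-.186,-.983]);T=np.array([.4760,.00238])
f=lambda u,v,z:round(float((w(k,270+u/6,176+v/6,z,True)[:2]-T)@e)*1000,2)
for v in (60,100,150): print("b1",f(235,v,.0325),f(362,v,.0325))
for z in (.054,.06): print("slot",f(197,215,z),f(375,215,z), "outer", f(120,215,z),f(512,225,z))
print("bridge",f(110,275,.072),f(518,275,.072))
for v in (100,): print("end",f(655,v,.0325),f(765,v,.0325))
E
```

```text
b1 5.16 -8.13
b1 5.18 -8.18
b1 5.21 -8.24
slot 8.27 -8.63 outer 15.61 -21.76
slot 7.97 -8.32 outer 15.05 -20.98
bridge 14.93 -20.13
end -39.5 -51.7
```

Block 1's top spans +5.2 to −8.2 mm along the row and the slot spans +8.3 to −8.6 mm, so I shift 1.3 mm toward the end block (tool +y) and lower partway.

```bash
python3 -m creep '[[0,0,0.0013,0,0,0,0],[0,0,0,0.004,0,0,0],[0,0,0,0.004,0,0,0],[0,0,0,0.003,0,0,0],[0,0,0,0.003,0,0,0],[0,0,0,0.002,0,0,0],[0,0,0,0,0,0,0]]'
```

```text
t: 9.4
tool_pos: [0.4771, 0.0035, 0.0629]
tool_rot: [-0.293, -3.127, -0.0]
contact_force: [0.1, -0.5, -1.5]
opening: 0.0192
```

```bash
python3 -m creep '[[0,0,0,0.003,0,0,0],[0,0,0,0.003,0,0,0],[0,0,0,0.003,0,0,0],[0,0,0,0.0015,0,0,0],[0,0,0,0,0,0,0]]'; python3 - <<'E'
from station import *
o=ctrl.get_obs();print(o["contact_force"],o["wrist_torque"],o["tool_pos"])
E
```

```text
t: 9.9
tool_pos: [0.4772, 0.0035, 0.0525]
tool_rot: [-0.293, -3.127, 0.0]
contact_force: [-0.2, 0.7, -1.1]
opening: 0.0193
[-0.21701008  0.67598765 -1.06535406] [ 0.00171453 -0.01188587 -0.01852251] [0.4771681  0.00348164 0.05252058]
```

```bash
python3 -m creep '[[0,0,0.001,0,0,0,0],[0,0,0.001,0,0,0,0],[0,0,0.001,0,0,0,0],[0,0,0.001,0,0,0,0],[0,0,0.001,0,0,0,0],[0,0,0,0,0,0,0]]';python3 -m creep '[[0,0,0.001,0,0,0,0],[0,0,0.001,0,0,0,0],[0,0,0.001,0,0,0,0],[0,0,0.001,0,0,0,0],[0,0,0.001,0,0,0,0],[0,0,0.001,0,0,0,0],[0,0,0.001,0,0,0,0],[0,0,0,0,0,0,0]]'
```

```text
t: 10.5
tool_pos: [0.4782, 0.0072, 0.053]
tool_rot: [-0.292, -3.128, 0.005]
contact_force: [-1.1, -5.2, -1.6]
opening: 0.0193
t: 11.3
tool_pos: [0.4795, 0.014, 0.053]
tool_rot: [-0.292, -3.128, 0.005]
contact_force: [-0.7, -5.8, -1.5]
opening: 0.0194
```

```bash
python3 -m creep '[[0,0,0.001,0,0,0,0],[0,0,0.001,0,0,0,0],[0,0,0.0005,0,0,0,0],[0,0,0.0005,0,0,0,0],[0,0,0,0,0,0,0]]';python3 - <<'E'
from h import *
from station import *
o=ctrl.get_obs();print(o["tool_pos"],o["contact_force"])
k=calibration("wrist");np.save("k6.npy",k)
im=get_image("wrist")[:,:,::-1];cv2.imwrite("pics/w6.png",im)
a=im[176:232,270:400];cv2.imwrite("pics/m6.png",cv2.resize(a,None,fx=6,fy=6,interpolation=cv2.INTER_CUBIC))
E
```

```text
t: 11.8
tool_pos: [0.4801, 0.0169, 0.053]
tool_rot: [-0.292, -3.128, 0.005]
contact_force: [-1.5, -6.6, -1.9]
opening: 0.0192
[0.48005046 0.01692667 0.05296564] [-1.47878182 -6.60865763 -1.87105401]
```

View pics/m6.png

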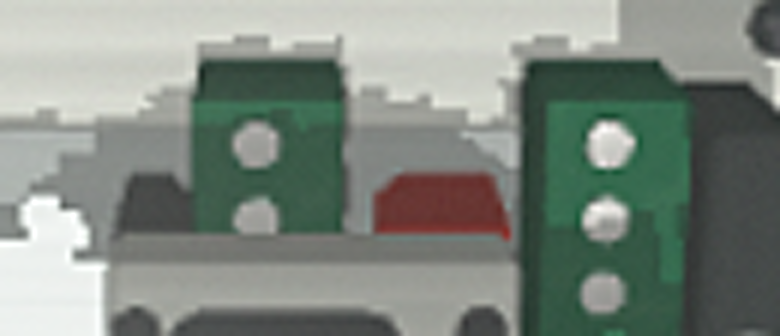

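The block bears on the heel (left), and the red leg (edge x≈510) is about 2–3 mm from the end block's wall (x≈525). I continue in small steps.

```bash
for i in 1 2; do python3 -m creep '[[0,0,0.0005,0,0,0,0],[0,0,0.0005,0,0,0,0],[0,0,0,0,0,0,0]]' | egrep 'pos|force'; done
```

```text
tool_pos: [0.4802, 0.0179, 0.053]
contact_force: [-2.0, -6.2, -1.3]
tool_pos: [0.4804, 0.0189, 0.053]
contact_force: [-1.4, -6.2, -1.9]
```

```bash
python3 -m creep '[[0,0,0.0005,0,0,0,0],[0,0,0.0005,0,0,0,0],[0,0,0,0,0,0,0]]' | egrep 'pos|force'; python3 -m creep '[[0,0,0.0005,0,0,0,0],[0,0,0,0,0,0,0]]' | egrep 'pos|force'
```

```text
tool_pos: [0.4806, 0.0199, 0.053]
contact_force: [-0.7, -6.0, -2.2]
tool_pos: [0.4807, 0.0202, 0.053]
contact_force: [-1.6, -6.2, -0.8]
```

```bash
for i in 1 ; do python3 -m creep '[[0,0,0.0005,0,0,0,0],[0,0,0,0,0,0,0]]' | egrep 'pos|force'; done;  python3 -m creep '[[0,0,0.0005,0,0,0,0],[0,0,0,0,0,0,0]]' | egrep 'pos|force'
```

```text
tool_pos: [0.4807, 0.0202, 0.0529]
contact_force: [-1.8, -7.8, -1.9]
tool_pos: [0.4807, 0.0203, 0.053]
contact_force: [-2.1, -10.2, -1.7]
```

The gauge has stopped and the force has risen from 6 N to 10 N, so the red leg is on the end block. I hold, back off to mid-slot, then lift and look.

```bash
python3 -m creep '[[0,0,0,0,0,0,0],[0,0,0,0,0,0,0],[0,0,-0.001,0,0,0,0],[0,0,-0.001,0,0,0,0],[0,0,-0.0012,0,0,0,0],[0,0,0,0,0,0,0],[0,0,0,0,0,0,0]]'
```

```text
t: 14.05
tool_pos: [0.4806, 0.0199, 0.053]
tool_rot: [0.293, 3.128, 0.001]
contact_force: [0.4, -0.6, -2.1]
opening: 0.0192
```

```bash
python3 -m creep '[[0,0,-0.0011,0,0,0,0],[0,0,0,0,0,0,0],[0,0,0,-0.003,0,0,0],[0,0,0,-0.006,0,0,0],[0,0,0,-0.01,0,0,0],[0,0,0,-0.01,0,0,0],[0,0,-0.025,0,0,0,0],[0,0,-0.025,0,0,0,0],[0,0,-0.0247,0,0,0,0],[0,0,0,0,0,0,0],[0,0,0,0,0,0,0],[0,0,0,0,0,0,0]]'
python3 - <<'E'
from h import *
from station import *
o=ctrl.get_obs();print(o["tool_pos"],delta(o,o["tool_pos"])[1],o["contact_force"])
k=calibration("wrist");np.save("k7.npy",k)
im=get_image("wrist")[:,:,::-1];cv2.imwrite("pics/w7.png",im)
a=im[170:270,270:430];cv2.imwrite("pics/m7.png",cv2.resize(a,None,fx=5,fy=5,interpolation=cv2.INTER_CUBIC))
E
```

```text
t: 15.25
tool_pos: [0.4667, -0.0545, 0.0824]
tool_rot: [0.293, 3.127, 0.0]
contact_force: [0.3, -0.0, -2.0]
opening: 0.0195
[ 0.46666296 -0.05453997  0.08238157] [[-0.983, 0.185, 0.001], [0.185, 0.983, 0.0], [-0.001, 0.0, -1.0]] [ 0.32798184 -0.04570779 -2.01314107]
```

View pics/m7.png

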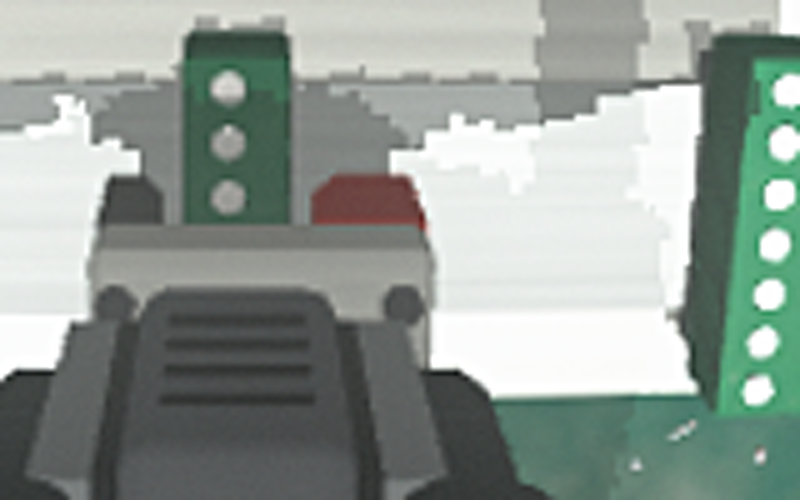

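```bash
python3 - <<'E'
from h import *
k=np.load("k7.npy",allow_pickle=True).item()
e=np.array([-.185,-.983]);T=np.array([.4667,-.0545])
f=lambda u,v,z:round(float((w(k,270+u/5,170+v/5,z,True)[:2]-T)@e)*1000,2)
for v in (80,140): print("b2",f(184,v,.0325),f(290,v,.0325),"screw",f(228,v,.033))
print("slot",f(163,212,.057),f(312,212,.057))
print("b1 screw",f(785,142,.033),f(769,294,.033))
im=cv2.imread("pics/w7.png")
a=im[150:270,400:500];m=(a.min(2)>170).astype(np.uint8)
n,_,st,c=cv2.connectedComponentsWithStats(m)
for s,q in zip(st,c):
    if 4<s[4]<60: print(np.round(q+[400,150],1),s[4],np.round((w(k,*(q+[400,150]),.033,True)[:2]-T)@e*1000,2))
E
```

```text
b2 6.77 -6.8 screw 1.13
b2 6.84 -6.87 screw 1.14
slot 8.45 -8.61
b1 screw -73.8 -73.76
[427.4 187.7] 31 -73.4
[465.5 188. ] 30 -102.57
[426.5 198.1] 34 -73.4
[464.4 198.2] 32 -102.59
[463.2 208.3] 29 -102.67
[425.5 208.4] 31 -73.37
[424.5 218.5] 32 -73.43
[461.7 218. ] 26 -102.49
[460.4 227.5] 27 -102.56
[423.5 228.6] 31 -73.56
[422.2 238.1] 30 -73.37
[459.  236.9] 24 -102.62
[421.1 247.6] 28 -73.49
[457.5 246. ] 24 -102.57
[487.6 248.2] 5 -129.97
```

Block 1 now sits 29.1 mm from the end block (screw rows −73.4 and −102.6). Block 2 is centred in the slot and needs to move about 45.6 mm. Now I lower.

```bash
python3 -m creep '[[0,0,0,0.006,0,0,0],[0,0,0,0.006,0,0,0],[0,0,0,0.004,0,0,0],[0,0,0,0.004,0,0,0],[0,0,0,0.003,0,0,0],[0,0,0,0.003,0,0,0],[0,0,0,0.003,0,0,0],[0,0,0,0,0,0,0]]';python3 -m creep '[[0,0,0.001,0,0,0,0],[0,0,0.001,0,0,0,0],[0,0,0.001,0,0,0,0],[0,0,0.0015,0,0,0,0],[0,0,0.0015,0,0,0,0],[0,0,0.002,0,0,0,0],[0,0,0.002,0,0,0,0],[0,0,0.001,0,0,0,0],[0,0,0,0,0,0,0]]'
```

```text
t: 16.1
tool_pos: [0.4661, -0.055, 0.0524]
tool_rot: [-0.293, -3.127, -0.0]
contact_force: [-0.3, 0.2, -1.7]
opening: 0.0196
t: 17.0
tool_pos: [0.4686, -0.044, 0.0531]
tool_rot: [0.293, 3.128, 0.0]
contact_force: [0.0, -3.9, -0.3]
opening: 0.0195
```

```bash
python3 -m creep '[[0,0,0.0015,0,0,0,0],[0,0,0.002,0,0,0,0],[0,0,0.002,0,0,0,0],[0,0,0.002,0,0,0,0],[0,0,0.002,0,0,0,0],[0,0,0.002,0,0,0,0],[0,0,0.002,0,0,0,0],[0,0,0.002,0,0,0,0],[0,0,0.002,0,0,0,0],[0,0,0.002,0,0,0,0],[0,0,0.002,0,0,0,0],[0,0,0.002,0,0,0,0],[0,0,0.002,0,0,0,0],[0,0,0.002,0,0,0,0],[0,0,0.0015,0,0,0,0],[0,0,0.001,0,0,0,0],[0,0,0,0,0,0,0]]'; python3 -m creep '[[0,0,0.0005,0,0,0,0],[0,0,0.0005,0,0,0,0],[0,0,0.0005,0,0,0,0],[0,0,0,0,0,0,0]]'|egrep 'pos|force'
```

```text
t: 18.7
tool_pos: [0.474, -0.0145, 0.0529]
tool_rot: [-0.293, -3.128, -0.001]
contact_force: [0.3, -3.4, -1.0]
opening: 0.0194
tool_pos: [0.4742, -0.0132, 0.0528]
contact_force: [0.7, -4.1, -0.6]
```

```bash
python3 -m creep '[[0,0,0.0005,0,0,0,0],[0,0,0.0005,0,0,0,0],[0,0,0.0005,0,0,0,0],[0,0,0.0005,0,0,0,0],[0,0,0.0005,0,0,0,0],[0,0,0,0,0,0,0]]'|egrep 'pos|force';  python3 -m creep '[[0,0,0.0005,0,0,0,0],[0,0,0.0005,0,0,0,0],[0,0,0,0,0,0,0]]'|egrep 'pos|force'
```

```text
tool_pos: [0.4747, -0.0107, 0.0528]
contact_force: [0.4, -3.9, -1.4]
tool_pos: [0.4749, -0.0097, 0.0528]
contact_force: [0.7, -2.8, -1.8]
```

```bash
for i in 1 2 3; do python3 -m creep '[[0,0,0.0003,0,0,0,0],[0,0,0,0,0,0,0]]'|egrep 'pos|force'; done
```

```text
tool_pos: [0.4749, -0.0095, 0.0528]
contact_force: [0.1, -4.6, -1.3]
tool_pos: [0.475, -0.0092, 0.0529]
contact_force: [0.3, -4.4, -1.9]
tool_pos: [0.475, -0.0089, 0.0528]
contact_force: [0.7, -4.5, -1.1]
```

```bash
python3 -m creep '[[0,0,0.0003,0,0,0,0],[0,0,0,0,0,0,0]]'|egrep 'pos|force'; python3 -m creep '[[0,0,0.0003,0,0,0,0],[0,0,0,0,0,0,0]]'|egrep 'pos|force'
```

```text
tool_pos: [0.4751, -0.0086, 0.0528]
contact_force: [1.4, -4.2, -1.9]
tool_pos: [0.4751, -0.0085, 0.0528]
contact_force: [0.7, -5.5, -2.1]
```

```bash
python3 -m creep '[[0,0,0.0003,0,0,0,0],[0,0,0,0,0,0,0]]'|egrep 'pos|force'
```

```text
tool_pos: [0.4751, -0.0084, 0.0528]
contact_force: [0.4, -6.5, -1.4]
```

```bash
python3 -m creep '[[0,0,0.0002,0,0,0,0],[0,0,0,0,0,0,0],[0,0,0,0,0,0,0]]'|egrep 'pos|force';python3 -m creep '[[0,0,0,0,0,0,0]]'|egrep 'pos|force'
```

```text
tool_pos: [0.4751, -0.0084, 0.0528]
contact_force: [0.4, -6.5, -2.1]
tool_pos: [0.4751, -0.0084, 0.0528]
contact_force: [0.3, -6.4, -2.4]
```

The gauge has stopped at 6.5 N against about 4.2 N while sliding, so the red leg presses block 1 with about 2 N. I back off to mid-slot.

```bash
python3 -m creep '[[0,0,-0.001,0,0,0,0],[0,0,-0.001,0,0,0,0],[0,0,-0.0008,0,0,0,0],[0,0,0,0,0,0,0],[0,0,0,0,0,0,0]]'
```

```text
t: 22.1
tool_pos: [0.4746, -0.0103, 0.0528]
tool_rot: [-0.293, -3.128, -0.001]
contact_force: [-0.4, 0.8, -1.3]
opening: 0.0194
```

```bash
python3 -m creep '[[0,0,0.0003,-0.002,0,0,0],[0,0,0,-0.006,0,0,0],[0,0,0,-0.01,0,0,0],[0,0,0,-0.015,0,0,0],[0,0,-0.03,-0.005,0,0,0],[0,0,-0.03,0,0,0,0],[0,0,-0.03,0,0,0,0],[0,0,-0.03,0,0,0,0],[0,0,0,0,0,0,0],[0,0,0,0,0,0,0]]'
cat > sp.py <<'E'
from h import *
from station import *
o=ctrl.get_obs();k=calibration("wrist");im=np.ascontiguousarray(get_image("wrist")[:,:,::-1]);cv2.imwrite("pics/w8.png",im)
e=np.array([-.185,-.983]);P=np.array([.4856,.0455])
m=(im.min(2)>165).astype(np.uint8);n,_,st,c=cv2.connectedComponentsWithStats(m)
r=[]
for s,q in zip(st,c):
    X=w(k,*q,.033,True)[:2]-P;a,b=X@e*1000,(X@[-.983,.185])*1000
    if 4<s[4]<80 and abs(b)<28 and -5<a<140: r.append((round(a,1),round(b),s[4]))
print(sorted(r))
print(o["tool_pos"],o["contact_force"])
E
python3 sp.py
```

```text
t: 23.1
tool_pos: [0.4528, -0.1286, 0.0918]
tool_rot: [0.296, 3.127, 0.0]
contact_force: [0.5, 0.5, -1.5]
opening: 0.0193
[(np.float64(-1.1), 0, np.int32(17)), (np.float64(-1.0), -22, np.int32(16)), (np.float64(-1.0), -14, np.int32(16)), (np.float64(-1.0), 14, np.int32(15)), (np.float64(-0.9), 22, np.int32(18)), (np.float64(-0.8), 7, np.int32(15)), (np.float64(-0.7), -7, np.int32(16)), (np.float64(18.5), -19, np.int32(27)), (np.float64(27.9), -22, np.int32(16)), (np.float64(28.0), -7, np.int32(19)), (np.float64(28.1), 7, np.int32(20)), (np.float64(28.2), 15, np.int32(20)), (np.float64(28.2), 22, np.int32(20)), (np.float64(28.3), -15, np.int32(16)), (np.float64(28.3), 0, np.int32(18)), (np.float64(46.9), -18, np.int32(62)), (np.float64(57.0), 7, np.int32(26)), (np.float64(57.1), -15, np.int32(21)), (np.float64(57.1), 0, np.int32(19)), (np.float64(57.2), 14, np.int32(25)), (np.float64(57.3), -7, np.int32(22)), (np.float64(57.3), 22, np.int32(24)), (np.float64(57.4), -22, np.int32(22)), (np.float64(125.0), -28, np.int32(8))]
[ 0.45281728 -0.12860409  0.09177127] [ 0.51753946  0.53164322 -1.47601544]
```

Measured spacings are 29.05 and 29.06 mm. Next I place the gauge.

```bash
python3 -m creep '[[0,-0.0206,-0.0258,0,0,0,0],[0,-0.0206,-0.0258,0,0,0,0],[0,-0.0206,-0.0257,0,0,0,0],[0,-0.0207,-0.0257,0,0,0,0],[0,0,0,0.02,0,0,0],[0,0,0,0.02,0,0,0],[0,0,0,0.01,0,0,0],[0,0,0,0.004,0,0,0],[0,0,0,0,0,0,0],[0,0,0,0,0,0,0]]'; python3 -m creep '[[0,0,0,0.001,0,0,0],[0,0,0,0.001,0,0,0],[0,0,0,0,0,0,0]]'
```

```text
t: 24.15
tool_pos: [0.5152, -0.2447, 0.038]
tool_rot: [0.292, 3.126, -0.001]
contact_force: [-0.1, -0.3, -0.8]
opening: 0.0191
t: 24.45
tool_pos: [0.5146, -0.2449, 0.0353]
tool_rot: [0.293, 3.127, -0.0]
contact_force: [0.9, 0.7, -0.9]
opening: 0.0194
```

```bash
python3 -m creep '[[0,0,0,0.0006,0,0,0],[0,0,0,0,0,0,0],[0,0,0,0,0,0,0]]'; python3 -m creep '[[0,0,0,0.0005,0,0,0],[0,0,0,0,0,0,0]]'
```

```text
t: 24.75
tool_pos: [0.5146, -0.2449, 0.0345]
tool_rot: [0.293, 3.128, -0.0]
contact_force: [0.5, 0.1, -0.8]
opening: 0.0189
t: 24.95
tool_pos: [0.5147, -0.2449, 0.0345]
tool_rot: [0.293, 3.128, -0.0]
contact_force: [-2.1, 1.2, 4.2]
opening: 0.0191
```

The gauge touches the bench (+4 N). I release and rise.

```bash
python3 -m creep '[[0.3,0,0,0,0,0,0],[0.4,0,0,0,0,0,0],[0.6,0,0,0,0,0,0],[0.6,0,0,0,0,0,0],[0.8,0,0,0,0,0,0],[0.8,0,0,0,0,0,0],[0.8,0,0,0,0,0,0],[0.8,0,0,-0.01,0,0,0],[0.8,0,0,-0.02,0,0,0],[0.8,0,0,-0.03,0,0,0],[0.8,0,0,-0.04,0,0,0],[0.8,0,0,-0.04,0,0,0],[0.8,0.03,0,-0.03,0,0,0],[0.8,0.03,0,0,0,0,0],[0.8,0,0,0,0,0,0],[0.8,0,0,0,0,0,0]]'; python3 sp.py
```

```text
t: 26.55
tool_pos: [0.4555, -0.2336, 0.2044]
tool_rot: [0.294, 3.126, -0.001]
contact_force: [-0.6, 0.5, -0.5]
opening: 0.0688
[(np.float64(-1.0), 14, np.int32(7)), (np.float64(-0.9), -15, np.int32(7)), (np.float64(-0.9), -7, np.int32(6)), (np.float64(-0.8), 7, np.int32(8)), (np.float64(-0.6), -21, np.int32(6)), (np.float64(-0.6), 0, np.int32(8)), (np.float64(-0.5), 22, np.int32(8)), (np.float64(28.1), -7, np.int32(8)), (np.float64(28.3), -14, np.int32(10)), (np.float64(28.3), 0, np.int32(7)), (np.float64(28.3), 7, np.int32(10)), (np.float64(28.5), 15, np.int32(8)), (np.float64(28.6), -21, np.int32(10)), (np.float64(28.7), 22, np.int32(9)), (np.float64(57.2), 22, np.int32(11)), (np.float64(57.3), 7, np.int32(10)), (np.float64(57.4), -21, np.int32(9)), (np.float64(57.5), 0, np.int32(9)), (np.float64(57.6), -14, np.int32(9)), (np.float64(57.7), 14, np.int32(9)), (np.float64(57.9), -7, np.int32(10))]
[ 0.45546825 -0.2335982   0.20438636] [-0.56578     0.51614276 -0.51614058]
```

View pics/w8.png

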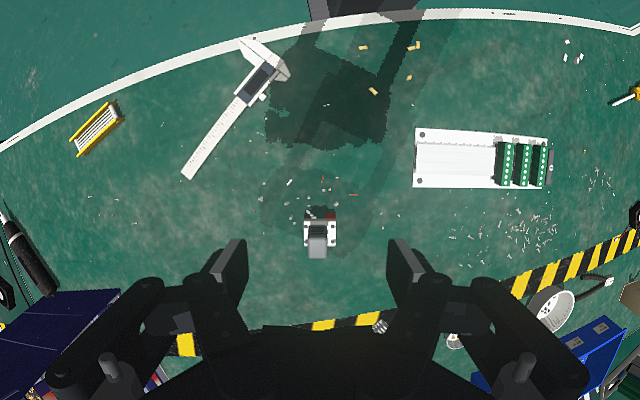

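The gauge stands upright at (320, 232), clear of the plate at (414–550, 128–188), and the three blocks are evenly spaced. I hand the job in.

```bash
python3 -c "from station import finish_job; print(finish_job())"
```

```text
the job is handed in; nothing more can be done
None
```

Both blocks are spaced and the gauge is back on the bench. I handed the job in at about 27 s of the 67 s allowed; it reports no verdict.

- **Block 1:** I slid it until the red leg met the end block. The force rose from about 6 N while sliding to about 10 N and the gauge stopped moving, so roughly 4 N was on the end block.
- **Block 2:** I slid it until the red leg met block 1. The force rose from about 4.2 N to 6.5 N, so roughly 2 N was on block 1.
- **Spacing:** From the screw rows in the wrist camera, block centres measured 29.05 and 29.06 mm apart just after lifting off. From farther away after release they measured about 29.2 and 29.1 mm. The target is 29 ± 1.5 mm.
- **Gauge:** It touched down at the same tool height as when I first gripped it, and the last picture shows it upright and well clear of the plate.
- **Bystanders:** The arm never worked near the fan, relay, heat sink or screwdriver. I did not measure their positions again at the end.

No check failed or disagreed. The forces on the end block and block 1 are inferred from the wrist reading, not measured at the contact.

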